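# Clear the fixture and hold a housing against the sprung stop

## Robot

A 7-joint arm with a two-finger parallel gripper is mounted at the origin on a cart in front of the work surface, level with it; the furniture and walls round the work are solid. World frame = base frame: x ahead of the robot, y to its left, z up, the work surface at z = 0. Lengths are in m, angles in rad, forces in N, time in s.
With the tool pointing down it reaches from about 0.4 to 0.85 m from the base axis. Payload 10.4 kg.
Tool frame: the origin (TCP) lies midway between the tips of the shut fingers; the grasp point (between the pads) lies 19 mm behind it; z points along the fingers, y is the line along which they close (so a half turn about z gives the same grasp; the last joint's range is limited). The gripper opens to 87 mm and grips with 3 to 60 N. Pads are 19 mm wide; open, the fingers measure 117 mm over their backs; the gripper's body (75 mm by 190 mm) begins 51 mm behind the grasp point.
Start: joints at [-1.345, 0.332, -0.065, 1.46, 0.022, 1.35, -0.088], TCP at [0.154, 0.606, 0.223] pointing down, gripper open.
Joint ranges: [-2.6, 2.6], [-0.5, 2.12], [-1.47, 1.34], [0.16, 2.42], [-1.27, 4.41], [0.06, 2.06], [-2.6, 2.6]. Speed limits (rad/s): [2.22, 2.22, 2.79, 2.79, 3.14, 3.14, 3.14].

## Interface

Orientations are given as a 3x3 rotation matrix whose columns are the frame's x, y, z axes.
In Python, from cell import manip gives the robot as it stands. The module is installed in compiled form; this text tells all that it offers.
- The arm moves only by the shell command python3 -m handwheel 'ROWS' [FORCE]. ROWS is text: rows parted by semicolons, each of 7 numbers parted by spaces: the shift along the tool's x, y, z in units of 30 cm (1.0 is 30 cm), then the turn, a rotation vector about the tool's x, y, z in units of pi rad (1.0 is pi rad), then the opening, from 0 (shut) to 1 (fully open). A call has 1 to 12 rows; each row shifts and turns the commanded pose from where the row before left it, along the tool's axes as they then stand; what a row does not reach is not made up. A row lasts 1/8 s, in which the tool goes at most 62.5 mm and 10.7 degrees, less where a joint would pass 70% of its speed; a pose out of reach is approached as far as the arm can. A call with a number of a shift or a turn outside -1 to 1 is refused whole. A call with a gripper value outside its range is refused whole. The fingers move at their own pace and stop on an object; FORCE is the grip in N (left out, the last holds). Time passes only in rows, so rows that do not move let the fingers close. It gives the time, the measured TCP pose, the force, the opening and the grip force at its end, in the units of the state.
- manip.get_obs(): the state, without advancing time (a new reading comes with each control period).
- manip.get_image(name): name is "scene" or "side" or "wrist"; returns a dict with "img" (400x640x3 uint8, blue, green, red), "fx", "fy", "cx", "cy" (pixels), "D" ([k1, k2, p1, p2, k3] as OpenCV has them; the pictures are not rectified), "rvec" (rotation vector, rad) and "tvec" (3), from world to camera coordinates, as OpenCV has them; the wrist camera has in their place "hand_eye" (4x4, takes a point from camera to tool coordinates, whose origin is the TCP and whose axes are the flange's). Camera axes: x right, y down, z forward; pixel columns grow to the right and rows downward; lengths in m; the calibration is good to about 2 mm. A picture is of the moment at which its call begins: read the wrist's pose just before it. There is no depth.
- manip.finish_job(): hands the job in; it is judged then, once.
Trained networks look in a picture, given as the dict that the camera call returned (one of the last four; its "shot" number tells which), for a name from the list of things; names that differ only in an ending like _2 or _b are one class to them, and where a whole thing is asked for, a point or a joint stands for the part that bears it (a point fixed in the world has none). Each returns a list of dicts, best first, with "p" (0 to 1); they miss things now and then, are a little off and sometimes report something else, mostly with a low value. They report only what shows in the picture. A call takes as long as a camera call. They do not tell look-alikes from the thing itself.
- manip.silhouettes(query, picture): "mask" (400x640 bool, what is visible of it) and "centre" ([column, row] in pixels, amid what is visible of it).
The state is a dict: "clock": time; "joint_positions": joint angles; "joint_velocities": joint speeds; "joint_efforts": joint torques, N m; "position": TCP position; "tcp_rot": TCP orientation; "wrist_force": force on the tool from outside, world axes, zero at the start; "torque": the same for the moment, N m; "finger_gap": finger opening in m; "grip_force": force on a finger pad.
Only numpy, scipy, OpenCV 4.12 (cv2) and the standard library are available. Lean on these libraries where they do the work, as an engineer would, in place of code of your own. Each camera call takes 0.05 s, during which the arm holds its last target. There are 200 camera calls.

## Task

With the orange scraper block, sweep the three white chips off the dark steel fixture bed into the grey tray along its side (do not touch the chips with the fingers), and put the block down on the bench clear of the fixture. Then lay the black housing flat on the bed, one short end centred and square on the blue stop bar, and push it steadily against the bar with about 10 N (never over 25 N) so that the bar's pointer stands in the green stripe. Finish holding it like that, fingers still on it and pushing, for a colleague who will fasten it; leave the cup and the marker where they are.

Things in the scene. Friction and masses are not known exactly. Their poses are not given: they have to be found in the camera images.
- fixture: Assembly fixture, fixed; lies differently each time. Origin: centre of the underside of its dark steel bed, 190 mm (x) by 110 mm (y), top 20 mm above the origin. +x points along the bed to the stop bar at its far end, z up. A grey back block stands behind the bar at x = 82 to 94 mm, top at 46 mm. Beside the bar's +y end a scale lies on the bed: white, an 8 mm green stripe, red.
- tray (a point): Centre of the floor of the grey chip tray joined to the bed's -y side, at fixture (0, -86, 3) mm. The tray runs from fixture y = -55 to -117 mm over the bed's whole length; floor 3 mm, outer walls 14 mm high, lower than the bed.
- stop_bar (a joint): Blue sprung stop bar across the bed, 76 mm wide (fixture y, centred on 0), 12 mm thick, top 46.5 mm above the fixture's origin. At rest (0) its face stands at fixture x = +45 mm. Pushed, it slides along fixture +x (m, up to 0.022) against a spring of 1 N per mm, no preload, and springs back. Its small yellow pointer is in the green stripe from 0.006 to 0.014.
- stop_face (a point): Centre of the bar's flat pressing face, which looks along fixture -x, 33.5 mm above the fixture's origin; it moves with the bar.
- scraper: Loose orange scraper block with a black rubber foot, 0.12 kg. Origin: centre of its underside. Block 90 mm long (x), 24 mm thick (y), 25 mm high; on top of it a grip rib 60 mm long (x), 14 mm thick (y), reaching from 25 to 55 mm above the origin. It stands upright on the bench.
- housing: Loose black moulded housing with a green inset, 118 mm long (x), 58 mm wide (y), 0.085 kg, solid body 16 mm high (small details reach 22 mm). Origin: centre of its underside. It lies flat on the bench; either short end may go to the stop bar.
- chip0: White plastic chip, about 15 x 8 x 9 mm, loose on the bed; origin at the centre of its underside.
- chip1: White plastic chip, about 12 x 10 x 9 mm, as chip0.
- chip2: White plastic chip, about 16 x 7 x 9 mm, as chip0. All three start on the bed between fixture x = -35 and +33 mm, y = -36 and +14 mm, in front of the stop bar.
- mix_cup: Bystander, not to be moved: small beige mixing cup, 68 mm across, 50 tall. Origin: centre of its underside.
- marker_black: Bystander, not to be moved: white marker pen with a black cap, 131 mm long, lying. Origin: centre of its underside.
Not all that is in view belongs to the job. What is meant by the scraper is not red or turquoise, and is the larger of those in its own colour.

How it is judged:
By the outcome, as a careful person would: the job done as asked, in the order asked, and still so for the second after the job is handed in, while the arm keeps its last pose, push and grip.
It also fails if it takes over 72 s, if anything falls off the work surface, if the arm or the gripper's body presses on something with over 40 N, if the wrist force passes 120 N, or if a joint passes its speed limit or range.

## Working session

There is one attempt and no reset: what is moved stays moved. The work goes in short steps, Python scripts to look and compute and a shell command to move; the robot and the scene stay as the last step left them, time stands still between calls to the robot, and variables do not carry over. Pictures are saved under pics/ and viewed, at most 10 in all, crops included, and the job is handed in when it is done.

```bash
mkdir -p pics; cat > h.py <<'E'
import numpy as np, cv2
from cell import manip
def K(p): return np.array([[p["fx"],0,p["cx"]],[0,p["fy"],p["cy"]],[0,0,1.]]), np.array(p["D"],float)
def pose(p,o=None):
    # camera-to-world R, origin
    if "rvec" in p:
        R=cv2.Rodrigues(np.array(p["rvec"],float))[0]; t=np.array(p["tvec"],float).ravel()
        return R.T, -R.T@t
    H=np.array(p["hand_eye"]); Rt=np.array(o["tcp_rot"]); 
    return Rt@H[:3,:3], Rt@H[:3,3]+np.array(o["position"])
def px2w(p,uv,z,o=None):
    k,D=K(p); n=cv2.undistortPoints(np.array(uv,float).reshape(-1,1,2),k,D).reshape(-1,2)
    R,c=pose(p,o); d=np.c_[n,np.ones(len(n))]@R.T
    return c+d*((z-c[2])/d[:,2])[:,None]
def w2px(p,X,o=None):
    k,D=K(p); R,c=pose(p,o); Xc=(np.array(X,float).reshape(-1,3)-c)@R
    return cv2.projectPoints(Xc,np.zeros(3),np.zeros(3),k,D)[0].reshape(-1,2)
E
cat > a.py <<'E'
from h import *
o=manip.get_obs(); print(o["clock"],o["position"],o["tcp_rot"])
for c in("scene","side"):
    p=manip.get_image(c); cv2.imwrite(f"pics/{c}0.png",p["img"])
    print(c, pose(p)[1])
    for q in ["fixture","stop_bar","scraper","housing","chip0","chip1","chip2","mix_cup","marker_black"]:
        for r in manip.silhouettes(q,p)[:5]:
            m=r["mask"]; print(q,round(r["p"],2),np.round(r["centre"]),m.sum(),px2w(p,[r["centre"]],0.02)[0].round(3))
E
python3 a.py
```

```text
0.0 [0.15379319 0.60537436 0.22173832] [[-9.69234407e-01  2.46139377e-01 -2.68659778e-04]
 [ 2.46139506e-01  9.69233360e-01 -1.42761017e-03]
 [-9.09970583e-05 -1.44981668e-03 -9.99998945e-01]]
scene [-0.1554111  -0.33809731  0.95773639]
fixture 0.66 [327. 188.] 2938 [0.527 0.006 0.02 ]
stop_bar 0.46 [326. 166.] 142 [0.602 0.052 0.02 ]
scraper 0.59 [380. 200.] 300 [ 0.562 -0.156  0.02 ]
scraper 0.56 [400. 238.] 256 [ 0.466 -0.258  0.02 ]
scraper 0.5 [366. 233.] 168 [ 0.436 -0.167  0.02 ]
scraper 0.49 [433. 237.] 199 [ 0.517 -0.339  0.02 ]
housing 0.82 [252. 167.] 635 [0.484 0.258 0.02 ]
mix_cup 0.82 [264. 127.] 327 [0.657 0.329 0.02 ]
mix_cup 0.69 [324. 166.] 186 [0.603 0.057 0.02 ]
marker_black 0.75 [392. 282.] 290 [ 0.333 -0.29   0.02 ]
side [ 0.48917535 -1.15327583  0.49544314]
fixture 0.76 [344. 210.] 2404 [ 0.523 -0.006  0.02 ]
stop_bar 0.58 [366. 200.] 115 [0.582 0.064 0.02 ]
scraper 0.89 [347. 285.] 602 [ 0.518 -0.361  0.02 ]
scraper 0.7 [326. 256.] 1047 [ 0.479 -0.249  0.02 ]
scraper 0.7 [303. 242.] 356 [ 0.429 -0.181  0.02 ]
scraper 0.65 [361. 239.] 710 [ 0.556 -0.172  0.02 ]
housing 0.62 [332. 182.] 444 [0.494 0.205 0.02 ]
mix_cup 0.79 [382. 168.] 372 [0.649 0.327 0.02 ]
marker_black 0.65 [250. 275.] 269 [ 0.336 -0.323  0.02 ]
```

```bash
python3 - <<'E'
import cv2,numpy as np
a=cv2.imread("pics/scene0.png")[90:310,200:460];b=cv2.imread("pics/side0.png")[130:320,230:450]
a=cv2.resize(a,(400,338),interpolation=3);b=cv2.resize(b,(400,345),interpolation=3)
cv2.imwrite("pics/both0.png",np.hstack([a,b[:338]]))
E
```

```text
(no output)
```

View pics/both0.png

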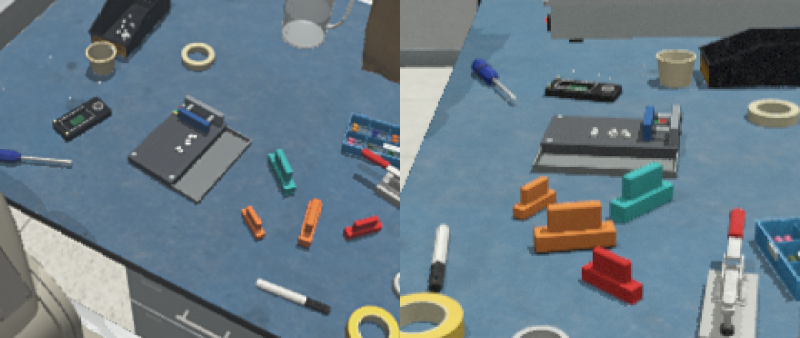

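Scene picture: the large orange scraper is at scene (400,238) / side (326,256). Look-alikes are small orange at (366,233)/(303,242), turquoise at (380,200)/(361,239) and red at (433,237)/(347,285). I choose the large orange. The fixture is at (327,188), with the tray towards the lower right and the stop bar at (326,166). Chips are mid-bed and the housing is at (252,167).

```bash
python3 -m handwheel '-0.145 -0.114 -0.04 0 0 0 1;-0.145 -0.114 -0.04 0 0 0 1;-0.145 -0.114 -0.04 0 0 0 1;-0.145 -0.114 -0.04 0 0 0 1;-0.145 -0.114 -0.04 0 0 0 1;-0.145 -0.114 -0.04 0 0 0 1;-0.145 -0.114 -0.04 0 0 0 1;-0.145 -0.114 -0.04 0 0 0 1;0 0 0 0 0 0 1'
cat > b.py <<'E'
import sys
from h import *
o=manip.get_obs(); p=manip.get_image("wrist"); cv2.imwrite(f"pics/{sys.argv[1]}.png",p["img"])
import pickle; pickle.dump((o,p),open(sys.argv[1]+".pkl","wb"))
print(np.round(p["hand_eye"],3), o["clock"],np.round(o["position"],4),np.round(o["tcp_rot"],3).tolist())
for q in sys.argv[2:]:
    for r in manip.silhouettes(q,p)[:4]:
        m=r["mask"]; print(q,round(r["p"],2),np.round(r["centre"]),m.sum(),px2w(p,[r["centre"]],0.02,o)[0].round(3))
        c=max(cv2.findContours(m.astype(np.uint8),0,2)[0],key=len)
        print(px2w(p,cv2.boxPoints(cv2.minAreaRect(c)),0.02,o).round(3).tolist())
E
python3 b.py w1 fixture housing stop_bar chip0
```

```text
clock: 2.12
position: [0.4267, 0.2511, 0.3199]
tcp_rot: [[-0.967, 0.254, 0.002], [0.254, 0.967, 0.001], [-0.002, 0.002, -1.0]]
wrist_force: [0.5, 1.0, -1.0]
finger_gap: 0.0869
grip_force: 0.0
[[-0.    -0.957 -0.288  0.079]
 [ 1.    -0.     0.001 -0.   ]
 [-0.001 -0.288  0.957 -0.163]
 [ 0.     0.     0.     1.   ]] 2.125 [0.4267 0.2511 0.3199] [[-0.967, 0.254, 0.002], [0.254, 0.967, 0.001], [-0.002, 0.002, -1.0]]
fixture 0.82 [181. 237.] 8007 [0.483 0.027 0.02 ]
[[0.419, -0.045, 0.02], [0.444, 0.135, 0.02], [0.584, 0.105, 0.02], [0.558, -0.09, 0.02]]
housing 0.8 [337. 204.] 3141 [0.491 0.26  0.02 ]
[[0.537, 0.214, 0.02], [0.425, 0.254, 0.02], [0.444, 0.307, 0.02], [0.558, 0.271, 0.02]]
chip0 0.4 [192. 252.] 54 [0.508 0.035 0.02 ]
[[0.504, 0.029, 0.02], [0.507, 0.043, 0.02], [0.515, 0.04, 0.02], [0.511, 0.026, 0.02]]
```

```bash
python3 -m handwheel '-0.083 -0.162 0.04 0 0 0 1;-0.083 -0.162 0.04 0 0 0 1;-0.083 -0.162 0.04 0 0 0 1;-0.083 -0.162 0.04 0 0 0 1;-0.083 -0.162 0.04 0 0 0 1;-0.083 -0.162 0.04 0 0 0 1;0 0 0 0 0 0 1'
python3 b.py w2 fixture stop_bar chip0 chip1 scraper; python3 -c "
import cv2;cv2.imwrite('pics/w2b.png',cv2.resize(cv2.imread('pics/w2.png'),(800,500),interpolation=2))"
```

```text
clock: 3.25
position: [0.4964, -0.0678, 0.2456]
tcp_rot: [[-0.968, 0.251, -0.001], [0.251, 0.968, -0.001], [0.001, -0.002, -1.0]]
wrist_force: [0.1, 0.8, -0.1]
finger_gap: 0.0871
grip_force: 0.0
[[-0.    -0.957 -0.288  0.079]
 [ 1.    -0.     0.001 -0.   ]
 [-0.001 -0.288  0.957 -0.163]
 [ 0.     0.     0.     1.   ]] 3.25 [ 0.4964 -0.0678  0.2456] [[-0.968, 0.251, -0.001], [0.251, 0.968, -0.001], [0.001, -0.002, -1.0]]
fixture 0.97 [399. 174.] 23801 [0.52  0.021 0.02 ]
[[0.419, -0.05, 0.02], [0.446, 0.119, 0.02], [0.652, 0.115, 0.02], [0.625, -0.081, 0.02]]
fixture 0.31 [90. 79.] 1776 [ 0.336 -0.28   0.02 ]
[[0.334, -0.344, 0.02], [0.325, -0.212, 0.02], [0.34, -0.212, 0.02], [0.349, -0.346, 0.02]]
stop_bar 0.69 [436. 224.] 1151 [0.592 0.053 0.02 ]
[[0.574, 0.01, 0.02], [0.586, 0.094, 0.02], [0.61, 0.093, 0.02], [0.598, 0.008, 0.02]]
stop_bar 0.61 [406. 180.] 93 [0.53  0.027 0.02 ]
[[0.532, 0.024, 0.02], [0.527, 0.032, 0.02], [0.538, 0.039, 0.02], [0.543, 0.031, 0.02]]
chip0 0.58 [414. 162.] 98 [0.51  0.039 0.02 ]
[[0.504, 0.031, 0.02], [0.507, 0.046, 0.02], [0.515, 0.044, 0.02], [0.
[... 154 characters left out ...]
hip1 0.58 [414. 162.] 98 [0.51  0.039 0.02 ]
[[0.504, 0.031, 0.02], [0.507, 0.046, 0.02], [0.515, 0.044, 0.02], [0.512, 0.03, 0.02]]
chip1 0.55 [406. 183.] 113 [0.533 0.026 0.02 ]
[[0.532, 0.023, 0.02], [0.525, 0.032, 0.02], [0.538, 0.04, 0.02], [0.544, 0.031, 0.02]]
scraper 0.72 [160. 198.] 2596 [ 0.478 -0.259  0.02 ]
[[0.442, -0.288, 0.02], [0.431, -0.244, 0.02], [0.521, -0.229, 0.02], [0.534, -0.275, 0.02]]
scraper 0.64 [114. 238.] 936 [ 0.51  -0.332  0.02 ]
[[0.524, -0.371, 0.02], [0.478, -0.322, 0.02], [0.497, -0.303, 0.02], [0.544, -0.352, 0.02]]
scraper 0.6 [222. 138.] 947 [ 0.43  -0.164  0.02 ]
[[0.421, -0.193, 0.02], [0.406, -0.18, 0.02], [0.443, -0.128, 0.02], [0.459, -0.14, 0.02]]
```

View pics/w2b.png

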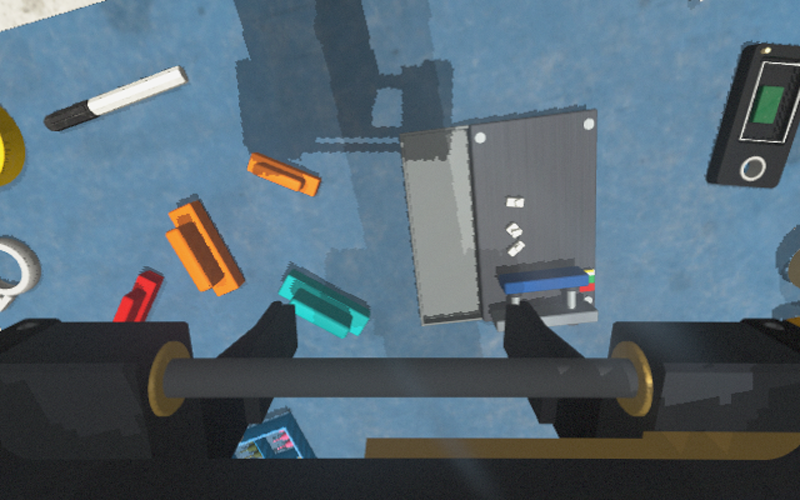

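The wrist picture, in 800-px coordinates, shows the large orange block at (205,245) and the small one at (285,172). The fixture's bed corners are at (597,109) and (470,127), with the tray on the left. The bar is at (545,280), and the chips are at (515,202), (515,230) and (516,248).

```bash
cat > fit.py <<'E'
from h import *
from scipy.optimize import minimize
B={"scraper":[(-45,45,-12,12,0,25),(-30,30,-7,7,25,55)],
"housing":[(-59,59,-29,29,0,16)],
"fixture":[(-95,95,-55,55,0,20),(-95,95,-117,-55,0,14),(82,94,-55,55,20,46)]}
def corners(q,s):
    x,y,a=s; R=np.array([[np.cos(a),-np.sin(a),0],[np.sin(a),np.cos(a),0],[0,0,1]])
    return [np.array([[i,j,k] for i in b[:2] for j in b[2:4] for k in b[4:]])/1e3@R.T+[x,y,0] for b in B[q]]
def render(p,o,q,s):
    m=np.zeros((400,640),np.uint8)
    for c in corners(q,s):
        h=cv2.convexHull(w2px(p,c,o).astype(np.float32)); cv2.fillConvexPoly(m,np.round(h*16).astype(np.int32),1,shift=4)
    return m>0
def fit(p,o,q,mask,s0,ig=None):
    ig=np.zeros_like(mask) if ig is None else ig
    f=lambda v:-np.sum(render(p,o,q,v)&mask&~ig)/np.sum((render(p,o,q,v)|mask)&~ig)
    best=min((minimize(f,s0+d,method="Nelder-Mead",options=dict(initial_simplex=(s0+d)+np.vstack([np.zeros(3),np.diag([.01,.01,.15])]))) for d in ([0,0,0],[.005,-.005,.1],[-.005,.005,-.1])),key=lambda r:r.fun)
    return best.x,-best.fun
E
cat > c.py <<'E'
from fit import *
import pickle
o=manip.get_obs(); p=manip.get_image("wrist")
f0=np.array([.528,.028,.17])
im=p["img"].copy()
for q,s0 in(("fixture",f0),("scraper",np.array([.475,-.25,-2.75]))):
    r=manip.silhouettes(q,p)
    r=min(r,key=lambda r:np.linalg.norm(np.array(r["centre"])-w2px(p,[[*s0[:2],.02]],o)[0]))
    s,v=fit(p,o,q,r["mask"],s0); print(q,s.round(4),np.degrees(s[2]).round(1),v)
    for c in corners(q,s):
        for h in [cv2.convexHull(w2px(p,c,o).astype(np.float32))]: cv2.polylines(im,[np.round(h*16).astype(np.int32)],True,(0,255,255),1,shift=4)
    if q=="fixture":
        k=np.array([[477.6,87.2],[374.4,101.6],[320.8,108],[337.6,260.8]]); Z=np.array([20,20,14,14])/1e3
        W=np.vstack([px2w(p,[a],z,o) for a,z in zip(k,Z)]); M=np.array([[-95,55],[-95,-55],[-95,-117],[95,-117]])/1e3
        A=M-M.mean(0);C=W[:,:2]-W[:,:2].mean(0); th=np.arctan2(np.sum(A[:,0]*C[:,1]-A[:,1]*C[:,0]),np.sum(A*C))
        R=np.array([[np.cos(th),-np.sin(th)],[np.sin(th),np.cos(th)]]);t=W[:,:2].mean(0)-R@M.mean(0); print("pts",t,np.degrees(th),W[:,:2]-(M@R.T+t))
        ch=px2w(p,np.array([[515,202],[514,230],[515.5,248]])*.8,.029,o)[:,:2]; print("chips",((ch-t)@R).round(3))
cv2.imwrite("pics/ov.png",cv2.resize(im[80:280,100:500],(800,400),interpolation=2))
o,p=pickle.load(open("w1.pkl","rb"))
E
python3 c.py
```

```text
fixture [ 0.5334  0.0524 -0.1335] -7.6 0.9508566821205402
pts [0.53499857 0.0586042 ] -7.099010462168758 [[-2.30451223e-04 -4.13020495e-05]
 [ 5.61286016e-04 -1.58144662e-03]
 [ 5.23957913e-04  1.47283119e-03]
 [-8.54792706e-04  1.49917473e-04]]
chips [[-0.025 -0.021]
 [ 0.001 -0.023]
 [ 0.018 -0.022]]
scraper [ 0.4818 -0.2535 -3.0203] -173.0 0.844776119402985
```

View pics/ov.png

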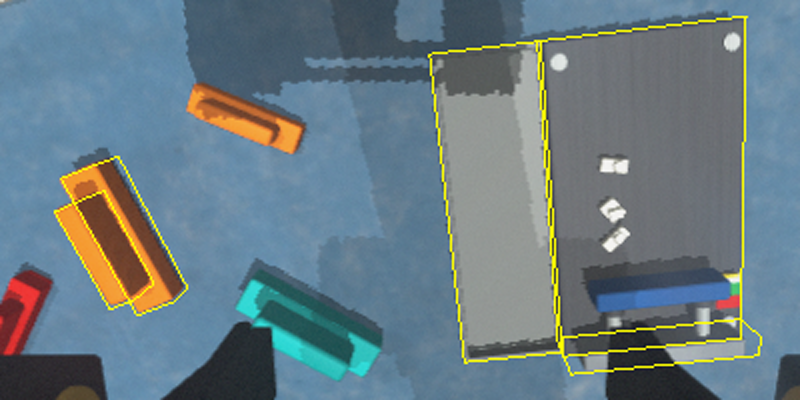

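The overlay fits the fixture and the large orange block well. I'll move over the scraper and look closely.

```bash
python3 -m handwheel '-0.027 -0.153 0.055 0 0 0 1;-0.027 -0.153 0.055 0 0 0 1;-0.027 -0.153 0.055 0 0 0 1;-0.027 -0.153 0.055 0 0 -0.059 1;0 0 0 0 0 -0.059 1;0 0 0 0 0 0 1'
cat > d.py <<'E'
from fit import *
o=manip.get_obs(); p=manip.get_image("wrist"); im=p["img"].copy(); s0=np.array([.4818,-.2535,np.radians(7)])
print(o["position"].round(4),np.degrees(np.arctan2(o["tcp_rot"][1][1],o["tcp_rot"][0][1])))
hsv=cv2.cvtColor(im,cv2.COLOR_BGR2HSV); col=((hsv[...,0]>3)&(hsv[...,0]<20)&(hsv[...,1]>130)&(hsv[...,2]>50))
near=cv2.dilate(render(p,o,"scraper",s0).astype(np.uint8),np.ones((41,41)))>0
s,v=fit(p,o,"scraper",col&near,s0); print(s.round(4),np.degrees(s[2]),v)
for c in corners("scraper",s): cv2.polylines(im,[np.round(cv2.convexHull(w2px(p,c,o).astype(np.float32))*16).astype(np.int32)],True,(255,255,0),1,shift=4)
cv2.imwrite("pics/ov2.png",im[60:400,120:520])
E
python3 d.py
```

```text
clock: 4.45
position: [0.4836, -0.2451, 0.1823]
tcp_rot: [[-0.995, -0.1, -0.0], [-0.1, 0.995, 0.0], [0.0, 0.0, -1.0]]
wrist_force: [0.4, -0.3, 0.1]
finger_gap: 0.087
grip_force: 0.0
[ 0.4836 -0.2451  0.1823] 95.71723410951648
[ 0.482  -0.2536  0.1535] 8.796041202182488 0.9146841673502871
```

View pics/ov2.png

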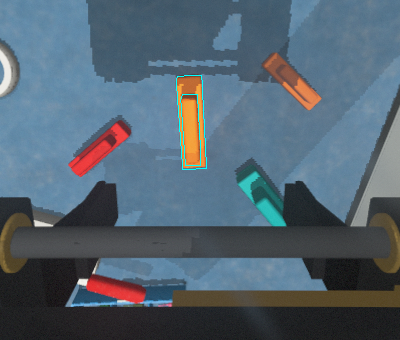

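```bash
python3 -m handwheel '0.008 -0.028 0.05 0 0 -0.017 0.6;0 0 0.15 0 0 0 0.6;0 0 0.15 0 0 0 0.6;0 0 0.1 0 0 0 0.6;0 0 0.055 0 0 0 0.6;0 0 0 0 0 0 0.6;0 0 0 0 0 0 0;0 0 0 0 0 0 0;0 0 0 0 0 0 0;0 0 0 0 0 0 0' 40
```

```text
clock: 5.75
position: [0.4822, -0.2537, 0.0312]
tcp_rot: [[-0.988, -0.154, 0.0], [-0.154, 0.988, 0.0], [-0.001, 0.0, -1.0]]
wrist_force: [-0.4, -0.1, -0.8]
finger_gap: 0.0202
grip_force: 0.0
```

```bash
python3 -c "
from h import *
f=np.array([.5334,.0524,-.1335]);o=manip.get_obs();print(o['position'],np.degrees(np.arctan2(o['tcp_rot'][1][1],o['tcp_rot'][0][1])),o['finger_gap'],o['grip_force'])
R=lambda a:np.array([[np.cos(a),-np.sin(a)],[np.sin(a),np.cos(a)]])
for q in([-.006,.028],[-.006,-.062]):print(f[:2]+R(f[2])@q)
"
```

```text
[ 0.48224232 -0.25367839  0.03118745] 98.84616322052527 0.02024259751815292 0.0
[0.53118029 0.08094948]
[ 0.51920095 -0.00824971]
```

```bash
python3 -m handwheel '0 0 0 0 0 0 0;0 0 0 0 0 0 0;0 0 -0.1 0 0 0 0;0 0 -0.2 0 0 0 0;0 0 0 0 0 0 0' 40
```

```text
clock: 6.38
position: [0.4842, -0.255, 0.1247]
tcp_rot: [[-0.988, -0.154, 0.007], [-0.154, 0.988, -0.001], [-0.006, -0.002, -1.0]]
wrist_force: [0.3, 0.3, -1.5]
finger_gap: 0.0138
grip_force: 40.0
```

```bash
python3 -m handwheel '-0.0545 0.18 0 0 0 0 0;-0.0545 0.18 0 0 0 0 0;-0.0545 0.18 0 0 0 0 0;-0.0545 0.18 0 0 0 0 0;-0.0545 0.18 0 0 0 0 0;-0.0545 0.18 0 0 0 0.0457 0;0 0 0 0 0 0.0457 0;0 0 0 0 0 0 0'
cat > e.py <<'E'
from fit import *
import sys
o=manip.get_obs(); f=np.array([.5334,.0524,-.1335]) if len(sys.argv)<4 else np.array(eval(sys.argv[3])); t=np.array(eval(sys.argv[1]))/1e3 # fixture target mm
a=f[2]; R=np.array([[np.cos(a),-np.sin(a)],[np.sin(a),np.cos(a)]]); T=np.array(o["tcp_rot"]); P=np.array(o["position"])
print("now in fixture",(R.T@(P[:2]-f[:2])*1e3).round(1),P[2].round(4))
w=np.array([*(f[:2]+R@t[:2]),t[2]])
ty=np.arctan2(T[1,1],T[0,1]); d=(a+np.pi/2+np.radians(float(sys.argv[2]))-ty+np.pi)%(2*np.pi)-np.pi
print("move units",(T.T@(w-P)/.3).round(3),"turn z",(-d/np.pi).round(4), o["wrist_force"])
E
python3 e.py '[-6,28,51]' 0
```

```text
clock: 7.38
position: [0.5285, 0.0817, 0.1198]
tcp_rot: [[-0.991, 0.13, -0.002], [0.13, 0.991, -0.001], [0.002, -0.001, -1.0]]
wrist_force: [0.3, 0.0, -1.0]
finger_gap: 0.014
grip_force: 40.0
now in fixture [-8.8 28.4] 0.1198
move units [-0.01  -0.001  0.229] turn z 0.0009 [ 0.30595096  0.01510341 -1.04559807]
```

```bash
python3 -m handwheel '0 0 0.12 0 0 0 0;0 0 0.07 0 0 0 0;0 0 0.02 0 0 0 0;0 0 0 0 0 0 0' ; python3 -m handwheel '0 0 0.01 0 0 0 0;0 0 0.005 0 0 0 0;0 0 0 0 0 0 0';python3 e.py '[-8,-66,51]' 0
```

```text
clock: 7.88
position: [0.5291, 0.0809, 0.058]
tcp_rot: [[-0.991, 0.132, -0.0], [0.132, 0.991, -0.0], [0.0, -0.0, -1.0]]
wrist_force: [-0.5, -0.7, -1.6]
finger_gap: 0.0134
grip_force: 40.0
clock: 8.25
position: [0.5292, 0.0816, 0.0537]
tcp_rot: [[-0.991, 0.132, 0.0], [0.132, 0.991, 0.0], [-0.0, 0.0, -1.0]]
wrist_force: [0.5, -0.2, -0.6]
finger_gap: 0.0136
grip_force: 40.0
now in fixture [-8.  28.4] 0.0537
move units [ 0.    -0.315  0.009] turn z 0.0004 [ 0.47900674 -0.19965831 -0.64950362]
```

```bash
cat > v.py <<'E'
from h import *
import sys
n=sys.argv[1]; C=[]
for c,(r,s) in {"scene":((130,240),(250,410)),"side":((150,260),(260,420))}.items():
    p=manip.get_image(c); C.append(cv2.resize(p["img"][r[0]:r[1],s[0]:s[1]],(400,275),interpolation=2))
cv2.imwrite(f"pics/{n}.png",np.hstack(C))
E
python3 v.py s1
```

```text
(no output)
```

View pics/s1.png

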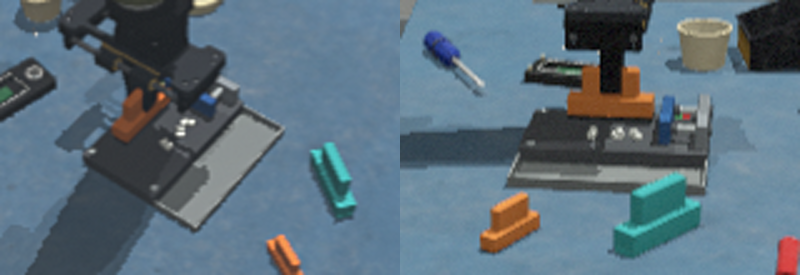

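The scraper stands behind the chips, spanning all three (side picture: block 568–655, chips 590–640), clear of the bar.

```bash
python3 -m handwheel '0 0 0.005 0 0 0 0;0 0 0.004 0 0 0 0;0 0 0 0 0 0 0'
```

```text
clock: 8.72
position: [0.5292, 0.0816, 0.051]
tcp_rot: [[-0.991, 0.132, -0.0], [0.132, 0.991, 0.0], [0.0, 0.0, -1.0]]
wrist_force: [-2.3, -0.5, 3.8]
finger_gap: 0.0133
grip_force: 40.0
```

```bash
python3 -m handwheel '0 -0.026 0 0 0 0 0;0 -0.026 0 0 0 0 0;0 -0.026 0 0 0 0 0;0 -0.026 0 0 0 0 0;0 -0.026 0 0 0 0 0;0 -0.026 0 0 0 0 0;0 -0.026 0 0 0 0 0;0 -0.026 0 0 0 0 0;0 -0.026 0 0 0 0 0;0 -0.026 0 0 0 0 0;0 -0.026 0 0 0 0 0;0 -0.026 0 0 0 0 0';python3 v.py s2;python3 e.py '[-8,-66,51]' 0
```

```text
clock: 10.22
position: [0.5168, -0.0116, 0.0509]
tcp_rot: [[-0.991, 0.132, 0.0], [0.132, 0.991, 0.0], [-0.0, 0.0, -1.0]]
wrist_force: [0.0, 0.8, -0.5]
finger_gap: 0.0138
grip_force: 40.0
now in fixture [ -8.7 -67.2] 0.0503
move units [-0.002  0.004 -0.002] turn z -0.0002 [ 0.14239662 -0.32421374 -0.78685054]
```

View pics/s2.png

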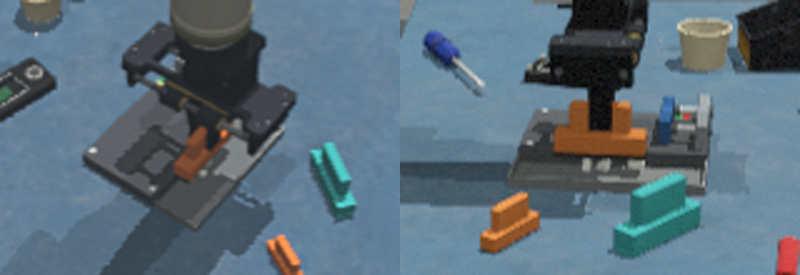

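Side picture: the chips lie in the tray around (600,165) below the block, and the bed is empty. I'll lift and return the scraper to its free spot on the bench.

```bash
python3 -m handwheel '0 0 -0.08 0 0 0 0;0 0 -0.18 0 0 0 0;0.002 -0.163 0 0 0 0 0;0.002 -0.163 0 0 0 0 0;0.002 -0.163 0 0 0 0 0;0.002 -0.163 0 0 0 0 0;0.002 -0.163 0 0 0 -0.0457 0;0 0 0 0 0 -0.0457 0;0 0 0 0 0 0 0;0 0 0.12 0 0 0 0;0 0 0.1 0 0 0 0;0 0 0 0 0 0 0'; python3 v.py s3
python3 - <<'E'
from h import *
for c in("scene","side"):
    p=manip.get_image(c)
    for r in manip.silhouettes("chip0",p)[:5]:
        w=px2w(p,[r["centre"]],.008)[0][:2]-[.5334,.0524]; a=-.1335
        print(c,round(r["p"],2),np.round(r["centre"]),np.round(np.array([[np.cos(a),np.sin(a)],[-np.sin(a),np.cos(a)]])@w,3))
E
```

```text
clock: 11.82
position: [0.4799, -0.2517, 0.0607]
tcp_rot: [[-0.988, -0.152, -0.005], [-0.152, 0.988, 0.001], [0.005, 0.002, -1.0]]
wrist_force: [0.4, -0.5, -1.0]
finger_gap: 0.014
grip_force: 40.0
```

View pics/s3.png

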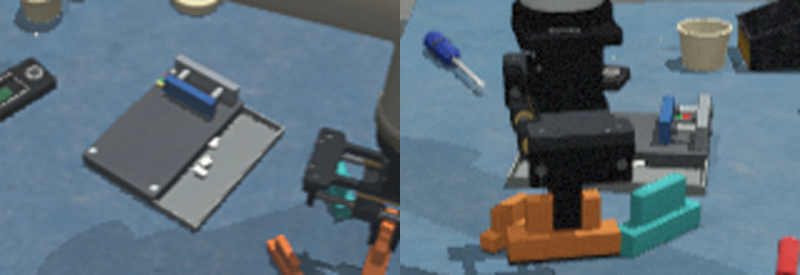

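All three chips lie in the tray, at scene crop (213,143), (206,160) and (200,170). The bed is clean. Next I set the scraper down.

```bash
python3 -m handwheel '0 0 0.05 0 0 0 0;0 0 0.035 0 0 0 0;0 0 0.01 0 0 0 0;0 0 0 0 0 0 0'; python3 -m handwheel '0 0 0.004 0 0 0 0;0 0 0 0 0 0 0.4;0 0 0 0 0 0 0.4;0 0 0 0 0 0 0.4;0 0 0 0 0 0 0.4'; python3 -m handwheel '0 0 -0.1 0 0 0 0.5;0 0 -0.2 0 0 0 0.6;0 0 -0.2 0 0 0 1;0 0 0 0 0 0 1'
```

```text
clock: 12.62
position: [0.4812, -0.2532, 0.0339]
tcp_rot: [[-0.988, -0.154, -0.001], [-0.154, 0.988, 0.0], [0.001, 0.0, -1.0]]
wrist_force: [-0.1, 0.1, -1.2]
finger_gap: 0.0143
grip_force: 40.0
clock: 13.25
position: [0.4815, -0.2532, 0.0331]
tcp_rot: [[-0.988, -0.154, 0.0], [-0.154, 0.988, 0.0], [-0.0, 0.0, -1.0]]
wrist_force: [-1.1, -0.2, 0.4]
finger_gap: 0.0338
grip_force: 0.0
clock: 13.75
position: [0.4836, -0.2545, 0.1875]
tcp_rot: [[-0.988, -0.154, 0.008], [-0.154, 0.988, -0.001], [-0.007, -0.002, -1.0]]
wrist_force: [-0.3, -0.6, -0.7]
finger_gap: 0.0641
grip_force: 0.0
```

```bash
python3 -m handwheel '-0.032 0.1886 -0.01 0 0 0 1;-0.032 0.1886 -0.01 0 0 0 1;-0.032 0.1886 -0.01 0 0 0 1;-0.032 0.1886 -0.01 0 0 0 1;-0.032 0.1886 -0.01 0 0 0 1;-0.032 0.1886 0 0 0 0 1;-0.032 0.1886 0 0 0 0 1;-0.032 0.1886 0 0 0 0 1;-0.032 0.1886 0 0 0 0.05 1;0 0 0 0 0 0.05 1;0 0 0 0 0 0.05 1;0 0 0 0 0 0 1'
cat > g.py <<'E'
from fit import *
o=manip.get_obs(); p=manip.get_image("wrist"); im=p["img"].copy(); s0=np.array([.491,.262,np.radians(-18)])
ty=np.degrees(np.arctan2(o["tcp_rot"][1][1],o["tcp_rot"][0][1])); print(o["position"].round(4),ty)
for r in manip.silhouettes("housing",p)[:1]:
    s,v=fit(p,o,"housing",r["mask"],s0); print(s.round(4),np.degrees(s[2]),v)
T=np.array(o["tcp_rot"]); d=s[2]+np.pi/2-np.radians(ty); print("turn",-d/np.pi,"move",T.T@(np.array([s[0],s[1],.005])-o["position"])/.3)
for c in corners("housing",s): cv2.polylines(im,[np.round(cv2.convexHull(w2px(p,c,o).astype(np.float32))*16).astype(np.int32)],True,(0,255,255),1,shift=4)
cv2.imwrite("pics/ov3.png",cv2.resize(im[60:360,120:520],(800,600),interpolation=2))
E
python3 g.py
```

```text
clock: 15.25
position: [0.4881, 0.2632, 0.1973]
tcp_rot: [[-0.951, 0.31, -0.001], [0.31, 0.951, -0.001], [0.001, -0.001, -1.0]]
wrist_force: [-0.3, -0.1, -0.1]
finger_gap: 0.087
grip_force: 0.0
[0.4881 0.2632 0.1973] 71.91786700963857
[ 0.4934  0.2617 -0.3403] -19.499008168065526 0.9251529891730739
turn 0.007871528765022787 move [-0.01894769  0.0014674   0.64083432]
```

View pics/ov3.png

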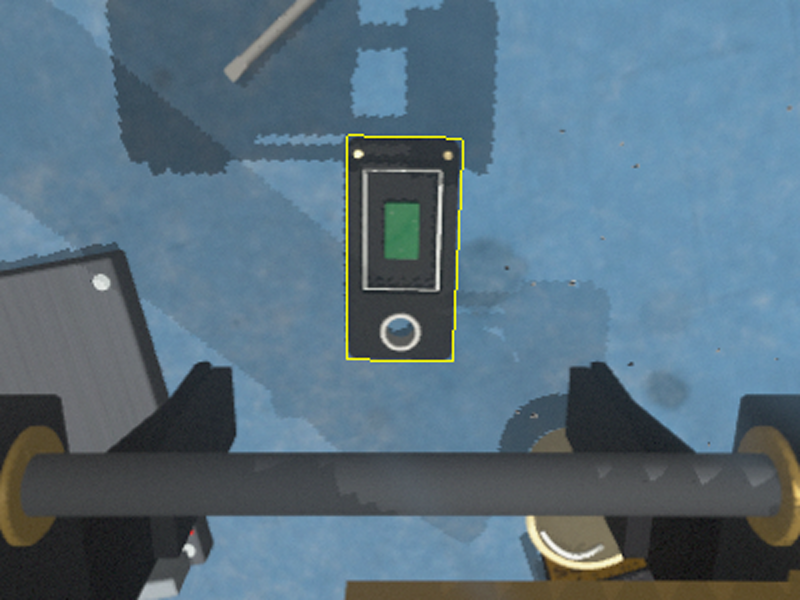

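The overlay fits the housing outline (347–460, 135–360). Now I grasp it.

```bash
python3 -m handwheel '-0.019 0.0015 0.1 0 0 0.008 1;0 0 0.17 0 0 0 1;0 0 0.17 0 0 0 1;0 0 0.12 0 0 0 1;0 0 0.06 0 0 0 1;0 0 0.018 0 0 0 1;0 0 0 0 0 0 1;0 0 0 0 0 0 0;0 0 0 0 0 0 0;0 0 0 0 0 0 0;0 0 0 0 0 0 0' 40
```

```text
clock: 16.73
position: [0.4941, 0.2621, 0.007]
tcp_rot: [[-0.942, 0.335, 0.0], [0.335, 0.942, 0.0], [-0.0, 0.001, -1.0]]
wrist_force: [-0.5, -0.1, 3.2]
finger_gap: 0.058
grip_force: 40.0
```

```bash
python3 -m handwheel '0 0 -0.06 0 0 0 0;0 0 -0.15 0 0 0 0;0 0 -0.1 0 0 0 0;0 0 0 0 0 0 0'; python3 e.py '[-28,0,100]' 0
```

```text
clock: 17.23
position: [0.4956, 0.2628, 0.1032]
tcp_rot: [[-0.942, 0.335, 0.004], [0.335, 0.942, 0.004], [-0.003, 0.005, -1.0]]
wrist_force: [-0.6, -0.3, -0.8]
finger_gap: 0.0571
grip_force: 40.0
now in fixture [-65.4 203.5] 0.1032
move units [-0.263 -0.638  0.008] turn z -0.0664 [-0.63636487 -0.34488585 -0.79918198]
```

```bash
cat > k.py <<'E'
from fit import *
f0=np.array([.5334,.0524,-.1335]); o=manip.get_obs(); L=[]
for c in("scene","side","wrist"):
    p=manip.get_image(c); r=manip.silhouettes("fixture",p)
    if r: r=r[0]; s,v=fit(p,o,"fixture",r["mask"],f0); print(c,round(r["p"],2),s.round(4),np.degrees(s[2]).round(2),round(v,3))
    for b in manip.silhouettes("stop_bar",p)[:1]: 
        w=px2w(p,[b["centre"]],.04,o)[0][:2]-f0[:2]; a=f0[2]; print(" bar",round(b["p"],2),np.array([[np.cos(a),np.sin(a)],[-np.sin(a),np.cos(a)]])@w)
E
python3 k.py
python3 -m handwheel '-0.066 -0.16 0 0 0 0 0;-0.066 -0.16 0 0 0 0 0;-0.066 -0.16 0 0 0 0 0;-0.066 -0.16 0 0 0 -0.033 0;0 0 0 0 0 -0.033 0;0 0 0 0 0 0 0'
python3 e.py '[-28,0,60]' 0; python3 b.py w5 housing; python3 v.py s5
python3 -c "
import cv2,numpy as np
a=cv2.imread('pics/s5.png');b=cv2.resize(cv2.imread('pics/w5.png'),(512,320))
m=np.zeros((595,800,3),np.uint8);m[:275]=a;m[275:,:512]=b;cv2.imwrite('pics/m5.png',m)"
```

```text
scene 0.72 [ 0.536   0.0496 -0.1335] -7.65 0.937
 bar 0.54 [0.05479241 0.00079244]
side 0.71 [ 0.531   0.0559 -0.1086] -6.22 0.888
 bar 0.58 [ 0.04740461 -0.02424082]
wrist 0.95 [ 0.445  -0.0199 -1.3031] -74.66 0.282
clock: 18.42
position: [0.5042, 0.0542, 0.0996]
tcp_rot: [[-0.991, 0.136, -0.0], [0.136, 0.991, 0.0], [0.0, 0.0, -1.0]]
wrist_force: [0.2, -0.3, -0.9]
finger_gap: 0.0573
grip_force: 40.0
now in fixture [-29.2  -2.1] 0.0996
move units [-0.004  0.007  0.132] turn z -0.0008 [ 0.22485991 -0.32560991 -0.93716447]
[[-0.    -0.957 -0.289  0.079]
 [ 1.    -0.     0.001 -0.   ]
 [-0.001 -0.289  0.957 -0.163]
 [ 0.     0.     0.     1.   ]] 18.425 [0.5042 0.0542 0.0996] [[-0.991, 0.136, -0.0], [0.136, 0.991, 0.0], [0.0, 0.0, -1.0]]
housing 0.96 [320. 231.] 20123 [0.519 0.052 0.02 ]
[[0.448, 0.017, 0.02], [0.459, 0.104, 0.02], [0.571, 0.095, 0.02], [0.559, -0.003, 0.02]]
```

View pics/m5.png

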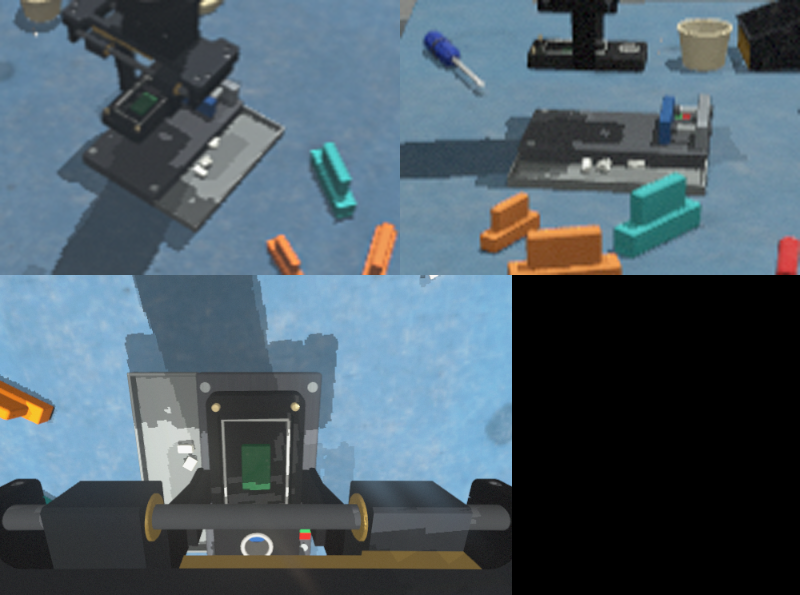

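```bash
python3 - <<'E'
from fit import *
import pickle
o,p=pickle.load(open("w5.pkl","rb")); g=p["img"].mean(2)
W=[]
for c in((256,140),(390,140)):
    w=g[c[1]-12:c[1]+13,c[0]-14:c[0]+15]; m=cv2.connectedComponentsWithStats((w>w.min()*.4+w.max()*.6).astype(np.uint8)); i=1+np.argmax(m[2][1:,4]); q=m[3][i]+[c[0]-14,c[1]-12]; W.append(px2w(p,[q],.021,o)[0]); print(q,m[2][i,4],W[-1])
W=np.array(W); d=W[1]-W[0]; print("fix yaw",np.degrees(np.arctan2(d[1],d[0]))-90, np.linalg.norm(d), "tool y",np.degrees(np.arctan2(o["tcp_rot"][1][1],o["tcp_rot"][0][1]))-90)
mid=W.mean(0); print("mid in tool",np.array(o["tcp_rot"]).T@(mid-o["position"]))
a=-.1335; w=mid[:2]-[.5334,.0524]; print("mid in fix",np.array([[np.cos(a),np.sin(a)],[-np.sin(a),np.cos(a)]])@w)
E
```

```text
[255.97841727 140.02158273] 139 [0.44496162 0.01698774 0.021     ]
[390.45588235 139.86764706] 136 [0.45764244 0.11022582 0.021     ]
fix yaw -7.744981576864163 0.09409645030015262 tool y -7.791315377302524
mid in tool [0.05366848 0.00211093 0.07858004]
mid in fix [-0.08285913  0.00017951]
```

```bash
python3 -m handwheel '0 0.007 0.1 0 0 0 0;0 0 0.08 0 0 0 0;0 0 0.04 0 0 0 0;0 0 0 0 0 0 0;0 0 0.008 0 0 0 0;0 0 0 0 0 0 0'; python3 e.py '[-14,0,27]' 0
```

```text
clock: 19.38
position: [0.505, 0.0567, 0.0318]
tcp_rot: [[-0.991, 0.134, 0.001], [0.134, 0.991, 0.001], [-0.001, 0.001, -1.0]]
wrist_force: [0.2, 0.2, -1.0]
finger_gap: 0.0572
grip_force: 40.0
now in fixture [-28.8   0.5] 0.0318
move units [-0.049 -0.002  0.016] turn z -0.0004 [ 0.23169759  0.22620414 -1.02035839]
```

```bash
python3 -m handwheel '0 0 0.009 0 0 0 0;0 0 0 0 0 0 0'; python3 -m handwheel '0 0 0.004 0 0 0 0;0 0 0 0 0 0 0';python3 -m handwheel '0 0 0.003 0 0 0 0;0 0 0 0 0 0 0'
```

```text
clock: 19.62
position: [0.5045, 0.0566, 0.0285]
tcp_rot: [[-0.991, 0.134, -0.0], [0.134, 0.991, 0.0], [0.0, 0.0, -1.0]]
wrist_force: [-0.7, 0.3, -1.6]
finger_gap: 0.0575
grip_force: 40.0
clock: 19.88
position: [0.5045, 0.0566, 0.0273]
tcp_rot: [[-0.991, 0.134, -0.0], [0.134, 0.991, 0.0], [0.0, 0.0, -1.0]]
wrist_force: [-0.3, -1.1, -1.3]
finger_gap: 0.0573
grip_force: 40.0
clock: 20.12
position: [0.5046, 0.0566, 0.0269]
tcp_rot: [[-0.991, 0.134, -0.0], [0.134, 0.991, 0.0], [0.0, 0.0, -1.0]]
wrist_force: [-2.8, -1.0, 7.5]
finger_gap: 0.0575
grip_force: 40.0
```

```bash
python3 -m handwheel '0 0 -0.002 0 0 0 0;-0.015 0 0 0 0 0 0;-0.015 0 0 0 0 0 0;-0.01 0 0 0 0 0 0;0 0 0 0 0 0 0'; python3 e.py '[-4,0,27]' 0
```

```text
clock: 20.75
position: [0.5167, 0.0549, 0.027]
tcp_rot: [[-0.991, 0.134, -0.0], [0.134, 0.991, 0.0], [0.0, 0.0, -1.0]]
wrist_force: [0.3, -0.5, -0.9]
finger_gap: 0.0574
grip_force: 40.0
now in fixture [-16.9   0.2] 0.027
move units [-0.043 -0.001 -0.   ] turn z -0.0004 [ 0.31794256 -0.51509242 -0.86292297]
```

```bash
python3 -m handwheel '-0.01 0 0 0 0 0 0;-0.007 0 0 0 0 0 0;0 0 0 0 0 0 0'; python3 -m handwheel '-0.007 0 0 0 0 0 0;-0.007 0 0 0 0 0 0;0 0 0 0 0 0 0'; python3 e.py '[-4,0,27]' 0
```

```text
clock: 21.12
position: [0.5214, 0.0544, 0.027]
tcp_rot: [[-0.991, 0.134, -0.001], [0.134, 0.991, 0.0], [0.001, 0.0, -1.0]]
wrist_force: [-1.2, 0.9, -0.7]
finger_gap: 0.0575
grip_force: 40.0
clock: 21.5
position: [0.5251, 0.0539, 0.0269]
tcp_rot: [[-0.991, 0.134, -0.002], [0.134, 0.991, 0.0], [0.002, 0.0, -1.0]]
wrist_force: [-5.9, 1.4, 3.0]
finger_gap: 0.0578
grip_force: 40.0
now in fixture [-8.5  0.4] 0.0269
move units [-0.015 -0.001 -0.   ] turn z -0.0003 [-5.89301923  1.42971734  3.01484289]
```

```bash
python3 -m handwheel '-0.006 0 0 0 0 0 0;-0.006 0 0 0 0 0 0;0 0 0 0 0 0 0;0 0 0 0 0 0 0'; python3 e.py '[-4,0,27]' 0; python3 v.py s6
python3 - <<'E'
from h import *
im=[]
for c,w in(("wrist",None),("scene",(300,150)),("side",(350,195))):
    p=manip.get_image(c)
    if w is None: im.append(cv2.resize(p["img"][220:400,160:500],(800,424)))
    else:
        q=w2px(p,[[.58,.08,.03]])[0].astype(int); im.append(cv2.resize(p["img"][q[1]-20:q[1]+20,q[0]-50:q[0]+50],(400,160),interpolation=2))
cv2.imwrite("pics/f.png",np.vstack([im[0],np.hstack(im[1:])]))
E
```

```text
clock: 22.0
position: [0.5275, 0.0536, 0.0269]
tcp_rot: [[-0.991, 0.134, -0.004], [0.134, 0.991, 0.001], [0.004, 0.0, -1.0]]
wrist_force: [-11.0, 1.2, 8.9]
finger_gap: 0.0575
grip_force: 40.0
now in fixture [-6.   0.4] 0.0269
move units [-0.007 -0.001 -0.   ] turn z -0.0003 [-10.97820104   1.18173027   8.9039453 ]
```

View pics/f.png

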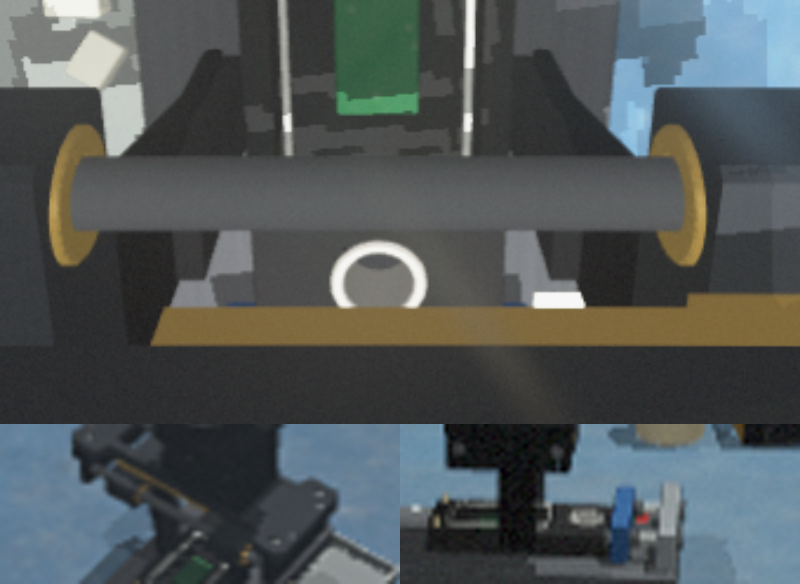

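The side view shows the housing flat against the bar. I'll relieve the downward pressing so the force reading shows the bar alone.

```bash
python3 -m handwheel '0 0 -0.002 0 0 0 0;0 0 0 0 0 0 0;0 0 0 0 0 0 0'; python3 e.py '[-4,0,27]' 0
```

```text
clock: 22.62
position: [0.5275, 0.0535, 0.0269]
tcp_rot: [[-0.991, 0.134, -0.004], [0.134, 0.991, 0.0], [0.004, -0.0, -1.0]]
wrist_force: [-8.0, 2.1, 1.3]
finger_gap: 0.0576
grip_force: 40.0
now in fixture [-6.   0.3] 0.0269
move units [-0.007 -0.001 -0.   ] turn z -0.0003 [-7.95689888  2.06011167  1.28367167]
```

```bash
python3 -m handwheel '-0.005 0 -0.001 0 0 0 0;0 0 0 0 0 0 0;0 0 0 0 0 0 0;0 0 0 0 0 0 0'; python3 e.py '[-4,0,27]' 0
```

```text
clock: 23.12
position: [0.5286, 0.0534, 0.027]
tcp_rot: [[-0.991, 0.134, -0.005], [0.134, 0.991, 0.0], [0.005, -0.0, -1.0]]
wrist_force: [-9.0, 2.6, 1.1]
finger_gap: 0.0578
grip_force: 40.0
now in fixture [-4.9  0.3] 0.027
move units [-0.003 -0.001  0.   ] turn z -0.0003 [-8.98313839  2.61200738  1.11611911]
```

```bash
python3 -c "
from cell import manip
print(manip.get_obs()['wrist_force']);print(manip.finish_job())"
```

```text
[-8.98313839  2.61200738  1.11611911]
the job is handed in; nothing more can be done
None
```

I handed the job in at 23 s. All three chips are in the tray and the scraper is back on the bench clear of the fixture. The gripper is still holding the housing flat and square against the stop bar, pushing with about 9 N. I couldn't see the pointer in the final pictures, but the force and finger position both put the bar about 9 mm in, inside the green stripe.

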